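# Open the two-stage catch of the knife box

### The job

Open the knife box for the shift: first push the safety tab on its lid sideways, away from the latch, gently until you feel it reach its end stop, then swing the latch lever fully up and go on to raise the lid to about half open (45 degrees), where it stays by itself. Do not ram the tab against its stop or force the latch against the tab, and leave the bottle, jar and bowl alone.

Things in the scene. Friction and masses are not known exactly. Their poses are not given: they have to be found in the camera images.
- knife_box: Stainless box, 200 (x) by 280 (y) by 85 mm high, screwed down to the table. Origin: centre of its underside; x points from its latch side (towards the robot) to its hinge side, y to its left, z up. It may be turned up to 20 degrees. All directions below are in this box frame with the lid shut.
- lid (a joint): Lid, a 6 mm plate on the box (top face 91.5 mm above the table). 0 shut, grows to 1.9 rad as its latch side swings up about the hinge line. Stiff hinge: it stays where it is left; raising it takes about 10 N at the latch bar. It is hooked down until the latch is at about 0.5 rad.
- lid_hinge (a point): Middle of the lid's hinge line, which runs along y: 100 mm to +x of the box's centre, 85.5 mm above the table.
- latch (a joint): Main latch lever, on the lid's middle line, lying flat towards the robot. 0 lying flat (locked), grows to its stop at 1.35 rad as its free end (the bar) swings up and back towards +x, about an axis along y. Stiff: it stays where it is left, and takes 2 to 3 N at the bar. Once it is at its stop, pulling the bar on up and towards +x raises the lid.
- latch_bar (a point): Centre of the round cross bar on the latch's free end: 14 mm diameter, 40 mm long along y, both ends free to be pinched (the bar turns between the pads as the latch swings). With the latch flat its centre is 62 mm to -x of the pivot and 12 mm above the pivot, 26 mm above the lid's top face. The lever is 20 mm wide.
- latch_pivot (a point): Centre of the latch's pivot: 115 mm to -x of the lid's hinge line and 20 mm above it.
- latch_pin: Steel lug, 12 mm wide, reaching 37 mm from the lever's middle line on the latch's left (+y) side, 35 mm from the pivot; the head of the tab's blade lies over it and keeps the latch down until the tab is slid out. Origin on the lever's middle line. More than 20 N between lug and blade (about 11 N of lift at the bar) is damage.
- safety_tab: Safety tab: upright dark steel stud, 14 (x) by 10 (y) mm, on the lid's left half. Origin: middle of the stud on the lid's top face. Slides along y with about 2.5 N of friction and stays where left; +y (away from the latch) releases. A 12 mm wide blade runs from the stud's -y side to a head over the latch lug; blade top 22.5, head top 28.5 mm above the lid: push the stud's -y face above these.
- tab_top (a point): Centre of the stud's top face, 45 mm above the lid's top face.
- tab_track: The tab's track on the lid, 85 mm long, with two 16 mm high stop posts. Origin: the tab's origin when fully in. The tab starts 0 to 4 mm from there. Its rigid end stop is 10 to 32 mm from its start, differs from box to box and is shown by no reading: feel for it. The latch is free only over the last 3 mm before it. More than 12 N on the end stop is damage.
- juice_bottle: Amber bottle, 70 mm diameter, 190 mm tall, left of the box. Origin at the centre of its underside. Leave alone.
- spice_jar: Glass jar, 60 mm diameter, 80 mm tall, left of the box. Origin at the centre of its underside. Leave alone.
- prep_bowl: Steel bowl, 140 mm diameter, 60 mm tall, right of the box. Origin at the centre of its underside. Leave alone.

How it is judged:
On the way, in this order (a step that is already met when the one before it is completed fails the run):
1. the safety tab is slid out while the latch is still down (y of safety_tab in the frame of tab_track above 0.0095 m and value of joint latch below 0.1 rad), for 0.1 s.
2. the latch is swung up while the lid is still down (value of joint latch above 0.9 rad and value of joint lid below 0.15 rad), for 0.1 s.
3. the lid is raised (value of joint lid above 0.6 rad), for 0.1 s.
At the end, for the whole second after the job is handed in: The lid stands still between 0.6 and 1.2 rad (35 to 69 degrees) open with the latch still up (over 0.9 rad), after the tab was slid out first and the latch swung up next (value of joint lid between 0.6 and 1.2 rad and value of joint latch above 0.9 rad and velocity of joint lid between -0.05 and 0.05 rad/s); the robot touches nothing.
It fails at once if the safety tab is pressed against its end stop with more than 12 N (contact force between safety_tab and tab_track above 12 N).
It fails at once if the latch is forced against the safety tab (more than 20 N between lug and blade) (contact force between latch_pin and safety_tab above 20 N).
It fails at once if the bottle, jar or bowl is moved more than 20 mm (distance of any of juice_bottle, spice_jar, prep_bowl from where it was at the start of the episode above 0.02 m).
It also fails if it takes over 56 s, if anything falls off the work surface, if the arm or the gripper's body presses on something with over 40 N, if the wrist force passes 120 N, or if a joint passes its speed limit or range.

### The arm

A 7-joint arm with a two-finger parallel gripper is mounted at the origin on the work surface. World frame = base frame: x ahead of the robot, y to its left, z up, the work surface at z = 0. Lengths are in m, angles in rad, forces in N, time in s.
With the tool pointing down it reaches from about 0.4 to 0.85 m from the base axis. Payload 6.9 kg.
Tool frame: the origin (TCP) lies at the very end of the fingers, on their centre line; the grasp point (between the pads) lies 19 mm behind it; z points along the fingers, y is the line along which they close (so a half turn about z gives the same grasp; the last joint's range is limited). The gripper opens to 85 mm and grips with 20 to 120 N. Pads are 22 mm wide; open, the fingers measure 114 mm over their backs; the gripper's body (76 mm by 85 mm) begins 54 mm behind the grasp point. The pads swing forward as they close: fully open they stand 13 mm farther back than shut.
Start: joints at [-1.153, 0.507, -0.238, 1.5, 0.126, 1.149, -0.155], TCP at [0.192, 0.595, 0.231] pointing down, gripper open.
Joint ranges: [-3.08, 3.08], [-0.24, 2.05], [-1.43, 1.35], [0, 2.5], [-1.52, 4.66], [0.17, 1.96], [-2.89, 2.89]. Speed limits (rad/s): [2.39, 2.39, 3.14, 3.14, 3.14, 3.14, 3.14].

### API

Orientations are given as a 3x3 rotation matrix whose columns are the frame's x, y, z axes.
In Python, from rig import telemetry, camera, ticket gives the robot as it stands.
- The arm moves only by the tool servo_tool, never from a script. Its argument "series" is one flat list of numbers, 7 for each row, row after row: the turn, a rotation vector about the tool's x, y, z in degrees, then the shift along the tool's x, y, z in cm, then the gripper's target within -1 to 1 (shut at 1, half-way at 0, fully open at -1). In form: [wx, wy, wz, dx, dy, dz, gripper, wx, wy, wz, dx, dy, dz, gripper, ...]. A call has 1 to 20 rows; each row is the pose to reach, as a shift and turn from the pose commanded when the call began, along the tool's axes at that moment; what a row does not reach only later rows make up. A row lasts 1/12 s, in which the tool goes at most 41.7 mm and 7.16 degrees, less where a joint would pass 70% of its speed; a pose out of reach is approached as far as the arm can. A call with a gripper value outside its range is refused whole. The fingers move at their own pace and stop on an object; the grip force is fixed at half the most. Time passes only in rows, so rows that repeat a pose let the fingers close. It gives the time, the measured TCP pose, the force, the opening and the grip force at its end, in the units of the state.
- telemetry.sense(): the state, without advancing time (a new reading comes with each control period).
- camera(name): name is "scene" or "top" or "wrist"; returns a dict with "pixels" (400x640x3 uint8, red, green, blue), "fov_y" (degrees; the focal length in pixels is half the picture's height over the tangent of half this angle, whatever the lens; pixels are square), "cx", "cy" (the principal point, pixels), "k1" (the pictures are not rectified: a ray, as slopes to the right and down, at radius r is drawn at 1 + k1 r^2 times it, then the intrinsics apply), "pose" (4x4, takes a point from camera to world coordinates). Camera axes: x right, y down, z forward; pixel columns grow to the right and rows downward; lengths in m; the calibration is good to about 2 mm. A picture is of the moment at which its call begins. There is no depth.
- ticket.close_job(): hands the job in; it is judged then, once.
The state is a dict: "time": time; "joint_pos": joint angles; "joint_vel": joint speeds; "tau": joint torques, N m; "position": TCP position; "tcp_rot": TCP orientation; "force": force on the tool from outside, world axes, zero at the start; "torque": the same for the moment, N m; "gripper_width": finger opening in m; "gripper_force": force on a finger pad.
Only numpy, scipy, OpenCV 4.12 (cv2) and the standard library are available. Lean on these libraries where they do the work, as an engineer would, in place of code of your own. Each camera call takes 0.05 s, during which the arm holds its last target. There are 200 camera calls.

## Working session

There is one attempt and no reset: what is moved stays moved. The work goes in short steps, Python scripts to look and compute and a tool call to move; the robot and the scene stay as the last step left them, time stands still between calls to the robot, and variables do not carry over. Pictures are saved under pics/ and viewed, at most 10 in all, crops included, and the job is handed in when it is done.

Besides the shell and the picture viewer there is one more tool, called after "Request:" in YAML: its name, and indented under it one key for each argument. servo_tool: Moves the arm, as the interface text tells. Its arguments: {"type":"object","properties":{"series":{"type":"array"}},"required":["series"]}

```bash
mkdir -p pics; python3 - <<'E'
from rig import telemetry, camera
import cv2,pickle
s=telemetry.sense(); print(s)
d={}
for n in("scene","top"):
    c=camera(n); d[n]=c; print(n,c["fov_y"],c["cx"],c["cy"],c["k1"],c["pose"].round(3).tolist() if hasattr(c["pose"],'round') else c["pose"])
    cv2.imwrite(f"pics/{n}0.png",c["pixels"][:,:,::-1])
pickle.dump(d,open("d0.pkl","wb"))
E
```

```text
{'time': 0.0, 'joint_pos': array([-1.15251494,  0.50834592, -0.23752536,  1.5011714 ,  0.12567035,
        1.14889242, -0.1547885 ]), 'joint_vel': array([ 0.00048698, -0.00010087,  0.00054784, -0.00054893, -0.00033808,
        0.00091786, -0.00040707]), 'tau': array([-6.64461404e-04, -6.20613384e+01, -2.18713425e+00, -2.49678594e+01,
        1.26358421e-02,  1.12940880e-02, -8.59265811e-06]), 'position': array([0.19222077, 0.59415807, 0.23041136]), 'tcp_rot': array([[-9.51488038e-01,  3.07685237e-01, -5.55170300e-04],
       [ 3.07685737e-01,  9.51486438e-01, -1.74483302e-03],
       [-8.62234961e-06, -1.83100573e-03, -9.99998324e-01]]), 'force': array([-0.38358232, -0.1462368 ,  0.21023811]), 'torque': array([-0.00485135,  0.01743085, -0.02342512]), 'gripper_force': 0.0, 'gripper_width': 0.08564181325678068}
scene 49.265459839562496 325.9268366380509 201.21910552980015 -0.025872736509272964 [[0.262, 0.829, -0.493, 1.21], [0.965, -0.225, 0.134, -0.187], [-0.0, -0.511, -0.859, 1.236], [0.0, 0.0, 0.0, 1.0]]
top 52.13824789554813 327.2317810612514 205.5666499889919 0.023170757554608467 [[-0.011, -0.986, 0.165, 0.377], [-1.0, 0.014, 0.017, -0.022], [-0.02, -0.165, -0.986, 1.316], [0.0, 0.0, 0.0, 1.0]]
```

View pics/scene0.png

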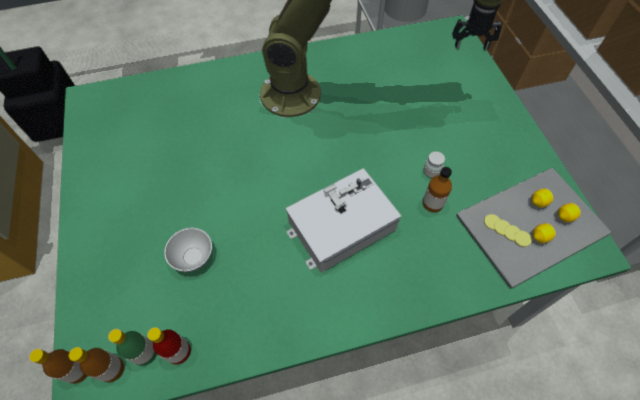

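View pics/top0.png

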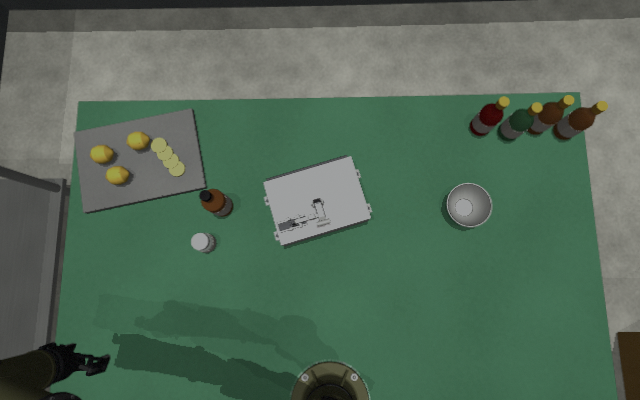

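Box at top px about (318,200); latch at (320,212), tab around (292,223). Enlarging both.

```bash
python3 - <<'E'
import cv2,pickle,numpy as np
d=pickle.load(open("d0.pkl","rb"))
a=d["top"]["pixels"][150:255,255:380,::-1]; b=d["scene"]["pixels"][165:270,280:405,::-1]
f=lambda i:cv2.resize(i,None,fx=5,fy=5,interpolation=cv2.INTER_CUBIC)
cv2.imwrite("pics/topc.png",f(a)); cv2.imwrite("pics/scenec.png",f(b))
E
```

```text
(no output)
```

View pics/topc.png

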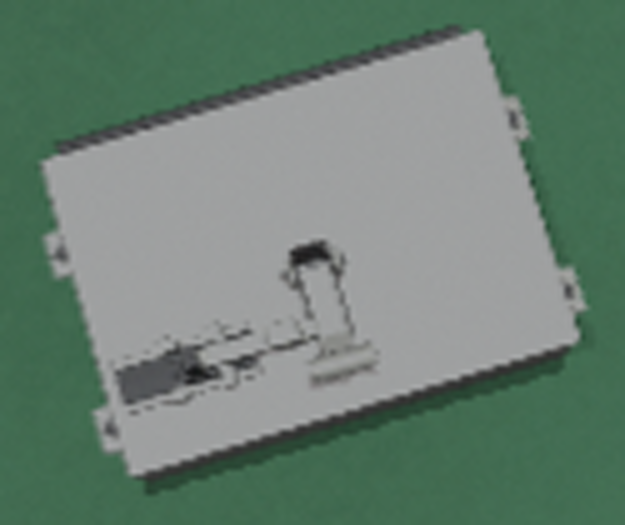

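View pics/scenec.png

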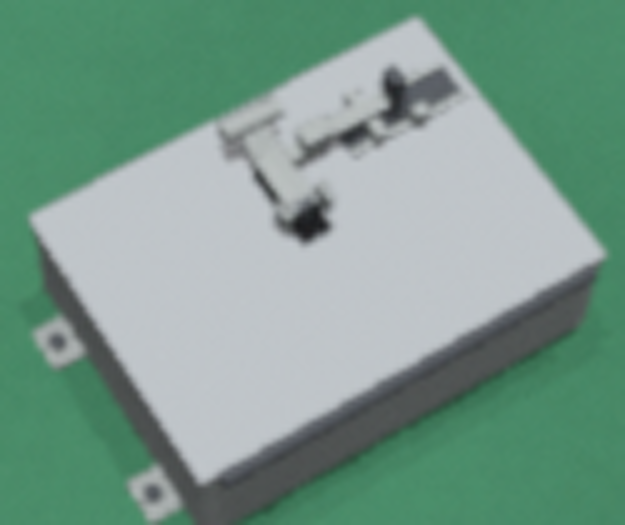

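Top crop: lid corners at (42,160), (480,30), (580,345), (135,475), bar about (343,362), stud about (198,368). Scene crop: corners at (418,15), (30,215), (205,485), (607,257), bar about (250,117), stud top about (395,72).

```bash
cat >h.py <<'E'
import numpy as np
from scipy.optimize import least_squares
def proj(c,P):
    T=np.linalg.inv(np.array(c["pose"])); p=np.atleast_2d(P)@T[:3,:3].T+T[:3,3]
    s=p[:,:2]/p[:,2:]; s=s*(1+c["k1"]*(s**2).sum(1,keepdims=True))
    return s*(200/np.tan(np.radians(c["fov_y"]/2)))+[c["cx"],c["cy"]]
def tri(obs,x0=(0.6,0,.1)):
    r=least_squares(lambda P:np.concatenate([(proj(c,P)[0]-uv) for c,uv in obs]),x0); return r.x,np.abs(r.fun).max()
def Rz(a): return np.array([[np.cos(a),-np.sin(a),0],[np.sin(a),np.cos(a),0],[0,0,1]])
E
python3 - <<'E'
import pickle; from h import *
d=pickle.load(open("d0.pkl","rb"))
T=lambda q:np.array(q)/5-0.4+[255,150]; S=lambda q:np.array(q)/5-0.4+[280,165]
# order FL FR NR NL
t=T([(42,160),(480,30),(580,345),(135,475)]); s=S([(607,257),(205,485),(30,215),(418,15)])
L=np.array([[.1,.14,0],[.1,-.14,0],[-.1,-.14,0],[-.1,.14,0]])
f=lambda v:np.concatenate([proj(d["top"],L@Rz(v[2]).T+[v[0],v[1],v[3]])-t,proj(d["scene"],L@Rz(v[2]).T+[v[0],v[1],v[3]])-s]).ravel()
r=least_squares(f,[.6,0,.2,.09]);print(r.x,r.fun.round(1))
x,y,a,z=r.x
for n,p,q in(("bar",(343,362),(250,117)),("stud",(198,368),(395,72))):
    P,e=tri([(d["top"],T(p)),(d["scene"],S(q))]); print(n,P,e,"box:",Rz(a).T@(P-[x,y,0]))
E
```

```text
[0.60206648 0.03231024 0.28094048 0.0911319 ] [ 0.7  0.3  0.1  0.5 -0.2 -1.3 -0.3 -0.4 -0.5 -0.7 -0.3 -1.2  0.8  0.3
  0.1  0.9]
bar [0.52859342 0.01101845 0.12090678] 0.3113671425943494 box: [-7.64958999e-02 -8.59485695e-05  1.20906779e-01]
stud [0.52580696 0.09915043 0.13057614] 0.9636601940597416 box: [-0.0547377   0.08536339  0.13057614]
```

Request:
servo_tool:
  series: [0, 0, -34, -48.8, -39, 2, 1, 0, 0, -34, -48.8, -39, 2, 1, 0, 0, -34, -48.8, -39, 2, 1, 0, 0, -34, -48.8, -39, 2, 1, 0, 0, -34, -48.8, -39, 2, 1, 0, 0, -34, -48.8, -39, 2, 1, 0, 0, -34, -48.8, -39, 2, 1, 0, 0, -34, -48.8, -39, 2, 1, 0, 0, -34, -48.8, -39, 2, 1, 0, 0, -34, -48.8, -39, 2, 1, 0, 0, -34, -48.8, -39, 2, 1, 0, 0, -34, -48.8, -39, 2, 1, 0, 0, -34, -48.8, -39, 2, 1, 0, 0, -34, -48.8, -39, 2, 1, 0, 0, -34, -48.8, -39, 2, 1, 0, 0, -34, -48.8, -39, 2, 1, 0, 0, -34, -48.8, -39, 2, 1, 0, 0, -34, -48.8, -39, 2, 1, 0, 0, -34, -48.8, -39, 2, 1, 0, 0, -34, -48.8, -39, 2, 1]

```text
time: 1.77
position: [0.536, 0.075, 0.2114]
tcp_rot: [[-0.96, -0.279, -0.0], [-0.279, 0.96, 0.0], [0.0, 0.0, -1.0]]
force: [0.2, 1.0, -0.1]
gripper_width: -0.0001
gripper_force: 0.0
```

```bash
python3 - <<'E'
from rig import telemetry, camera
import cv2,pickle
s=telemetry.sense(); print(s["time"],s["position"],s["tcp_rot"].round(3).tolist(),s["force"])
c=camera("wrist"); print(c["pose"]); pickle.dump(c,open("w1.pkl","wb")); cv2.imwrite("pics/w1.png",c["pixels"][:,:,::-1])
E
```

```text
1.7667 [0.53597007 0.07498866 0.21138369] [[-0.96, -0.279, -0.0], [-0.279, 0.96, 0.0], [0.0, 0.0, -1.0]] [ 0.24344928  1.02822597 -0.10766247]
[[-2.81186730e-01  9.24279204e-01  2.58151074e-01  4.71964365e-01]
 [ 9.59653059e-01  2.70870295e-01  7.54671460e-02  5.56770788e-02]
 [-1.72743964e-04  2.68955828e-01 -9.63152497e-01  3.53877069e-01]
 [ 0.00000000e+00  0.00000000e+00  0.00000000e+00  1.00000000e+00]]
```

View pics/w1.png

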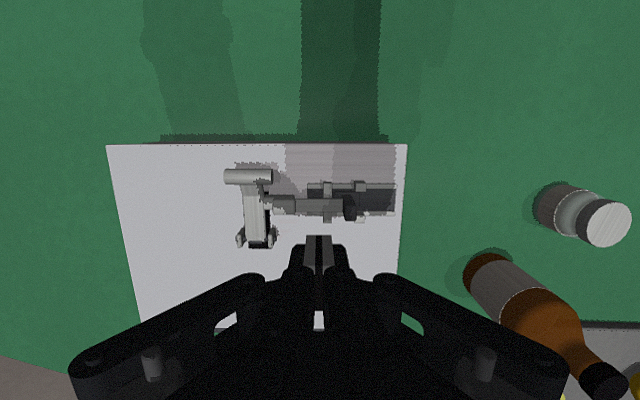

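Wrist view: bar at (248,177), stud at about (350,205), fingertips at (319,237), stop posts at (327,187/217) and (360,187/217). A closer crop for the stud.

```bash
python3 - <<'E'
import cv2,pickle
c=pickle.load(open("w1.pkl","rb"))
cv2.imwrite("pics/w1c.png",cv2.resize(c["pixels"][155:255,215:405,::-1],None,fx=4,fy=4,interpolation=cv2.INTER_CUBIC))
E
```

```text
(no output)
```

View pics/w1c.png

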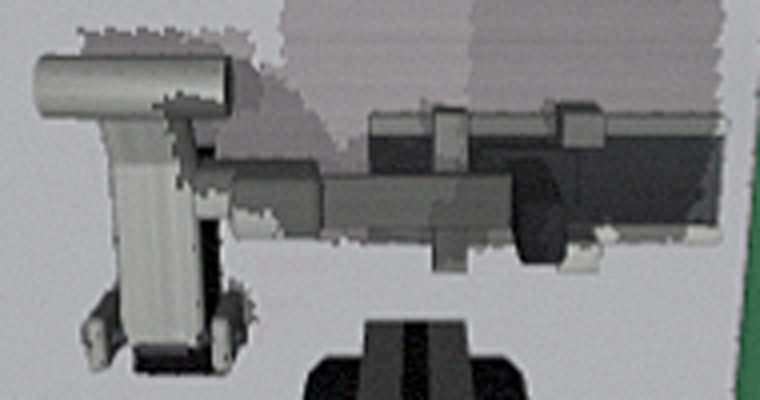

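```bash
python3 - <<'E'
import pickle; from h import *
c=pickle.load(open("w1.pkl","rb"));d=pickle.load(open("d0.pkl","rb"))
C=lambda q:np.array(q)/4-0.375+[215,155]
o=np.array([.60207,.03231,0]);R=Rz(.281)
def atz(uv,z):
    return least_squares(lambda p:proj(c,[p[0],p[1],z])[0]-uv,[.53,.08]).x
for n,q,z in(("barL",(40,86),.1175),("barR",(228,84),.1175),("stud-yface top",(514,210),.1365),("stud top ctr",(545,215),.1365),("stud near edge",(540,262),.1365),("head corner",(320,200),.120),("tipL",(365,322),.2114),("tipR",(467,322),.2114)):
    p=atz(C(q),z); print(n,p,(R.T@(np.r_[p,z]-o)).round(4))
P,e=tri([(c,C((133,86))),(d["top"],np.array((343,362))/5-.4+[255,150])]);print("bar tri",P,e,R.T@(P-o))
# stud outline predicted
for yy in(.080,.085,.09):
  pr=(proj(c,(np.array([[-.052-.007,yy-.005,.1365],[-.052-.007,yy+.005,.1365],[-.052+.007,yy-.005,.1365],[-.052+.007,yy+.005,.1365],[-.052-.007,yy-.005,.114],[-.052+.007,yy-.005,.114]])@R.T+o))-[215,155]+.375)*4
  print(yy,pr.round().tolist())
E
```

```text
barL [ 0.53664689 -0.00885449] [-0.0743 -0.0214  0.1175]
barR [0.52496924 0.02971677] [-0.0748  0.0189  0.1175]
stud-yface top [0.52951355 0.09330418] [-0.0528  0.0787  0.1365]
stud top ctr [0.52875821 0.09963481] [-0.0518  0.085   0.1365]
stud near edge [0.53859495 0.10178087] [-0.0417  0.0843  0.1365]
head corner [0.54353142 0.05519783] [-0.0499  0.0382  0.12  ]
tipL [0.53054138 0.06573655] [-0.0595  0.052   0.2114]
tipR [0.52664085 0.07904548] [-0.0595  0.0658  0.2114]
bar tri [0.52868408 0.01209205 0.12683137] 0.22097026309285184 [-0.07611439  0.00092616  0.12683137]
0.08 [[496.0, 180.0], [546.0, 180.0], [495.0, 247.0], [544.0, 247.0], [489.0, 153.0], [488.0, 214.0]]
0.085 [[521.0, 180.0], [571.0, 181.0], [519.0, 247.0], [568.0, 247.0], [512.0, 153.0], [510.0, 214.0]]
0.09 [[546.0, 180.0], [596.0, 181.0], [544.0, 247.0], [593.0, 247.0], [535.0, 153.0], [533.0, 214.0]]
```

Stud -y face at box y≈79 mm, x≈-50; fingertips half-width 7 mm. Descend beside it.

Request:
servo_tool:
  series: [0, 0, 0, -0.1, 0, 3, 1, 0, 0, 0, -0.1, 0, 5.5, 1, 0, 0, 0, -0.1, 0, 7.2, 1, 0, 0, 0, -0.1, 0, 8, 1, 0, 0, 0, -0.1, 0, 8.3, 1, 0, 0, 0, -0.1, 0.3, 8.3, 1, 0, 0, 0, -0.1, 0.6, 8.3, 1, 0, 0, 0, -0.1, 0.7, 8.3, 1, 0, 0, 0, -0.1, 0.7, 8.3, 1, 0, 0, 0, -0.1, 0.7, 8.3, 1, 0, 0, 0, -0.1, 0.7, 8.3, 1]

```text
time: 2.73
position: [0.5359, 0.0803, 0.1288]
tcp_rot: [[-0.961, -0.277, 0.001], [-0.277, 0.961, -0.0], [-0.001, -0.0, -1.0]]
force: [1.3, -0.3, -0.7]
gripper_width: -0.0003
gripper_force: 0.0
```

```bash
cat >>h.py <<'E'
def rep():
    from rig import telemetry
    s=telemetry.sense(); R=Rz(.281); o=np.array([.60207,.03231,0])
    print(round(s["time"],2),"tcp box mm",(1000*R.T@(s["position"]-o)).round(2),"F box",(R.T@s["force"]).round(2),"w",round(s["gripper_width"],4))
E
python3 -c "import h;h.rep()"
```

```text
2.73 tcp box mm [-50.24  64.49 128.79] F box [ 1.16 -0.68 -0.7 ] w -0.0003
```

Request:
servo_tool:
  series: [0, 0, 0, 0, 0.2, 0, 1, 0, 0, 0, 0, 0.4, 0, 1, 0, 0, 0, 0, 0.5, 0, 1, 0, 0, 0, 0, 0.6, 0, 1, 0, 0, 0, 0, 0.65, 0, 1, 0, 0, 0, 0, 0.7, 0, 1, 0, 0, 0, 0, 0.75, 0, 1, 0, 0, 0, 0, 0.8, 0, 1, 0, 0, 0, 0, 0.85, 0, 1, 0, 0, 0, 0, 0.9, 0, 1, 0, 0, 0, 0, 0.95, 0, 1, 0, 0, 0, 0, 1.0, 0, 1, 0, 0, 0, 0, 1.05, 0, 1, 0, 0, 0, 0, 1.1, 0, 1, 0, 0, 0, 0, 1.15, 0, 1, 0, 0, 0, 0, 1.2, 0, 1, 0, 0, 0, 0, 1.2, 0, 1]

```text
time: 4.15
position: [0.5323, 0.0921, 0.1283]
tcp_rot: [[-0.961, -0.277, 0.0], [-0.277, 0.961, 0.0], [-0.0, 0.0, -1.0]]
force: [0.8, -2.2, 0.9]
gripper_width: -0.0002
gripper_force: 1.3
```

```bash
python3 -c "import h;h.rep()"
```

```text
4.15 tcp box mm [-50.42  76.78 128.3 ] F box [ 0.15 -2.31  0.85] w -0.0002
```

Request:
servo_tool:
  series: [0, 0, 0, 0, 0.05, 0, 1, 0, 0, 0, 0, 0.1, 0, 1, 0, 0, 0, 0, 0.15, 0, 1, 0, 0, 0, 0, 0.2, 0, 1, 0, 0, 0, 0, 0.25, 0, 1, 0, 0, 0, 0, 0.3, 0, 1, 0, 0, 0, 0, 0.3, 0, 1, 0, 0, 0, 0, 0.3, 0, 1, 0, 0, 0, 0, 0.3, 0, 1, 0, 0, 0, 0, 0.3, 0, 1, 0, 0, 0, 0, 0.3, 0, 1, 0, 0, 0, 0, 0.3, 0, 1]

```text
time: 5.15
position: [0.5315, 0.0949, 0.1283]
tcp_rot: [[-0.961, -0.277, -0.0], [-0.277, 0.961, 0.0], [0.0, 0.0, -1.0]]
force: [0.8, -2.1, 1.4]
gripper_width: -0.0003
gripper_force: 1.0
```

```bash
python3 -c "import h;h.rep()"
```

```text
5.15 tcp box mm [-50.46  79.72 128.29] F box [ 0.17 -2.21  1.42] w -0.0003
```

Request:
servo_tool:
  series: [0, 0, 0, 0, -0.5, 0, 1, 0, 0, 0, 0, -0.5, 0, 1, 0, 0, 0, 0, -0.5, 0, 1, 0, 0, 0, 0, -0.5, 0, 1, 0, 0, 0, 0, -0.5, 0, 1, 0, 0, 0, 0, -0.5, 0, 1, 0, 0, 0, 0, -0.5, 0, 1, 0, 0, 0, 0, -0.5, 0, 1]

```text
time: 5.82
position: [0.5329, 0.0901, 0.1283]
tcp_rot: [[-0.961, -0.277, -0.0], [-0.277, 0.961, 0.0], [0.0, 0.0, -1.0]]
force: [0.1, 0.1, -0.5]
gripper_width: -0.0006
gripper_force: 0.0
```

```bash
python3 - <<'E'
import h;h.rep()
from rig import camera
import cv2,pickle
c=camera("wrist");pickle.dump(c,open("w2.pkl","wb"))
cv2.imwrite("pics/w2c.png",cv2.resize(c["pixels"][100:300,215:455,::-1],None,fx=3,fy=3,interpolation=cv2.INTER_CUBIC))
E
```

```text
5.82 tcp box mm [-50.46  74.73 128.27] F box [ 0.12  0.08 -0.54] w -0.0006
```

View pics/w2c.png

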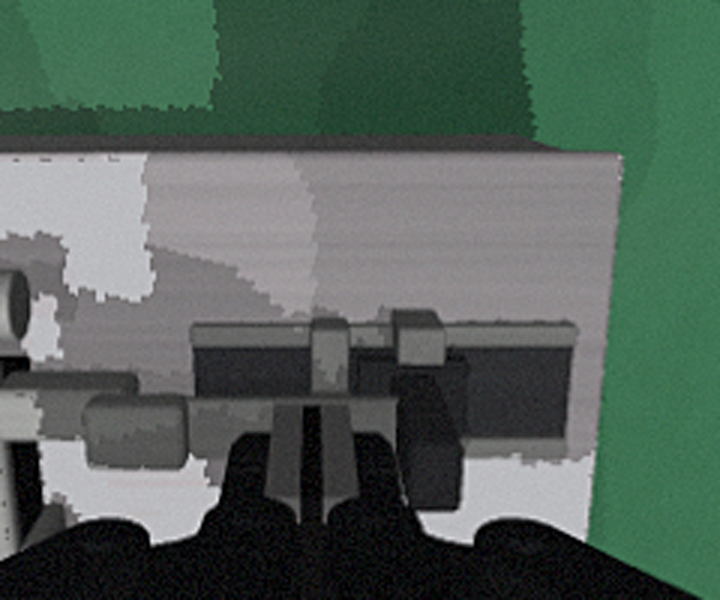

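Request:
servo_tool:
  series: [0, 0, 0, 0, 0.48, 0, 1, 0, 0, 0, 0, 0.48, 0, 1, 0, 0, 0, 0, 0.48, 0, 1, 0, 0, 0, 0, 0.48, 0, 1, 0, 0, 0, 0, 0.48, 0, 1]

```text
time: 6.28
position: [0.5316, 0.0948, 0.1283]
tcp_rot: [[-0.961, -0.277, 0.0], [-0.277, 0.961, 0.0], [-0.0, 0.0, -1.0]]
force: [-0.4, 0.5, -0.3]
gripper_width: -0.0002
gripper_force: 0.0
```

Request:
servo_tool:
  series: [0, 0, 0, 0, 0.01, 0, 1, 0, 0, 0, 0, 0.01, 0, 1]

```text
time: 6.45
position: [0.5315, 0.0947, 0.1283]
tcp_rot: [[-0.961, -0.277, -0.0], [-0.277, 0.961, 0.0], [0.0, 0.0, -1.0]]
force: [0.3, 0.2, 0.6]
gripper_width: -0.0003
gripper_force: 0.0
```

Request:
servo_tool:
  series: [0, 0, 0, 0, 0.01, 0, 1, 0, 0, 0, 0, 0.01, 0, 1]

```text
time: 6.62
position: [0.5315, 0.0948, 0.1283]
tcp_rot: [[-0.961, -0.277, 0.0], [-0.277, 0.961, 0.0], [-0.0, -0.0, -1.0]]
force: [0.7, -0.1, -0.1]
gripper_width: -0.0001
gripper_force: 0.0
```

Request:
servo_tool:
  series: [0, 0, 0, 0, 0.01, 0, 1, 0, 0, 0, 0, 0.01, 0, 1]

```text
time: 6.78
position: [0.5315, 0.0949, 0.1283]
tcp_rot: [[-0.961, -0.277, -0.0], [-0.277, 0.961, -0.0], [0.0, -0.0, -1.0]]
force: [-0.3, -0.0, 0.7]
gripper_width: 0.0001
gripper_force: 0.0
```

Request:
servo_tool:
  series: [0, 0, 0, 0, 0.01, 0, 1, 0, 0, 0, 0, 0.01, 0, 1]

```text
time: 6.95
position: [0.5314, 0.095, 0.1283]
tcp_rot: [[-0.961, -0.277, -0.0], [-0.277, 0.961, -0.0], [0.0, 0.0, -1.0]]
force: [0.5, -1.1, 0.2]
gripper_width: 0.0
gripper_force: 0.0
```

Request:
servo_tool:
  series: [0, 0, 0, 0, 0.01, 0, 1, 0, 0, 0, 0, 0.01, 0, 1]

```text
time: 7.12
position: [0.5314, 0.0951, 0.1283]
tcp_rot: [[-0.961, -0.277, 0.0], [-0.277, 0.961, -0.0], [-0.0, -0.0, -1.0]]
force: [-0.6, 0.1, -0.3]
gripper_width: 0.0001
gripper_force: 0.0
```

```bash
python3 -c "import h;h.rep()"
```

```text
7.12 tcp box mm [-50.46  79.89 128.29] F box [-0.53  0.21 -0.3 ] w 0.0001
```

Request:
servo_tool:
  series: [0, 0, 0, 0, 0.02, 0, 1, 0, 0, 0, 0, 0.02, 0, 1, 0, 0, 0, 0, 0.02, 0, 1]

```text
time: 7.37
position: [0.5314, 0.0952, 0.1283]
tcp_rot: [[-0.961, -0.277, 0.0], [-0.277, 0.961, -0.0], [0.0, -0.0, -1.0]]
force: [0.2, -0.6, -0.5]
gripper_width: -0.0003
gripper_force: 0.2
```

Request:
servo_tool:
  series: [0, 0, 0, 0, 0.02, 0, 1, 0, 0, 0, 0, 0.02, 0, 1, 0, 0, 0, 0, 0.02, 0, 1]

```text
time: 7.62
position: [0.5314, 0.0953, 0.1283]
tcp_rot: [[-0.961, -0.277, 0.0], [-0.277, 0.961, -0.0], [0.0, -0.0, -1.0]]
force: [0.4, -1.0, -1.1]
gripper_width: -0.0001
gripper_force: 0.6
```

Request:
servo_tool:
  series: [0, 0, 0, 0, 0.02, 0, 1, 0, 0, 0, 0, 0.02, 0, 1, 0, 0, 0, 0, 0.02, 0, 1]

```text
time: 7.87
position: [0.5314, 0.0954, 0.1283]
tcp_rot: [[-0.961, -0.277, 0.0], [-0.277, 0.961, -0.0], [-0.0, -0.0, -1.0]]
force: [0.9, -2.5, 0.3]
gripper_width: -0.0
gripper_force: 1.0
```

Request:
servo_tool:
  series: [0, 0, 0, 0, 0.02, 0, 1, 0, 0, 0, 0, 0.02, 0, 1, 0, 0, 0, 0, 0.02, 0, 1]

```text
time: 8.12
position: [0.5312, 0.0957, 0.1283]
tcp_rot: [[-0.961, -0.277, -0.0], [-0.277, 0.961, -0.0], [0.0, -0.0, -1.0]]
force: [1.6, -1.8, 0.0]
gripper_width: -0.0002
gripper_force: 1.1
```

Request:
servo_tool:
  series: [0, 0, 0, 0, 0.02, 0, 1, 0, 0, 0, 0, 0.02, 0, 1, 0, 0, 0, 0, 0.02, 0, 1]

```text
time: 8.37
position: [0.5312, 0.0961, 0.1283]
tcp_rot: [[-0.961, -0.277, 0.0], [-0.277, 0.961, -0.0], [0.0, -0.0, -1.0]]
force: [0.5, -4.2, 0.3]
gripper_width: 0.0002
gripper_force: 1.1
```

Request:
servo_tool:
  series: [0, 0, 0, 0, 0.02, 0, 1, 0, 0, 0, 0, 0.02, 0, 1, 0, 0, 0, 0, 0.02, 0, 1]

```text
time: 8.62
position: [0.5311, 0.0963, 0.1283]
tcp_rot: [[-0.961, -0.277, -0.0], [-0.277, 0.961, -0.0], [0.0, -0.0, -1.0]]
force: [0.1, -2.5, 0.2]
gripper_width: 0.0001
gripper_force: 1.1
```

```bash
python3 -c "import h;h.rep()"
```

```text
8.62 tcp box mm [-50.48  81.14 128.28] F box [-0.55 -2.41  0.24] w 0.0001
```

Pad force gives a clean, ~4.5 N/mm signal (1.1 while sliding), so 1.4 mm steps are safe.

Request:
servo_tool:
  series: [0, 0, 0, 0, 0.03, 0, 1, 0, 0, 0, 0, 0.06, 0, 1, 0, 0, 0, 0, 0.09, 0, 1, 0, 0, 0, 0, 0.12, 0, 1, 0, 0, 0, 0, 0.14, 0, 1, 0, 0, 0, 0, 0.14, 0, 1]

```text
time: 9.12
position: [0.5307, 0.0977, 0.1283]
tcp_rot: [[-0.961, -0.277, -0.0], [-0.277, 0.961, 0.0], [0.0, 0.0, -1.0]]
force: [0.8, -1.5, -0.7]
gripper_width: 0.0003
gripper_force: 1.1
```

Request:
servo_tool:
  series: [0, 0, 0, 0, 0.03, 0, 1, 0, 0, 0, 0, 0.06, 0, 1, 0, 0, 0, 0, 0.09, 0, 1, 0, 0, 0, 0, 0.12, 0, 1, 0, 0, 0, 0, 0.14, 0, 1, 0, 0, 0, 0, 0.14, 0, 1]

```text
time: 9.62
position: [0.5303, 0.099, 0.1283]
tcp_rot: [[-0.961, -0.277, -0.0], [-0.277, 0.961, 0.0], [0.0, 0.0, -1.0]]
force: [1.1, -2.2, -0.3]
gripper_width: 0.0
gripper_force: 1.1
```

Request:
servo_tool:
  series: [0, 0, 0, 0, 0.03, 0, 1, 0, 0, 0, 0, 0.06, 0, 1, 0, 0, 0, 0, 0.09, 0, 1, 0, 0, 0, 0, 0.12, 0, 1, 0, 0, 0, 0, 0.14, 0, 1, 0, 0, 0, 0, 0.14, 0, 1]

```text
time: 10.12
position: [0.5299, 0.1004, 0.1283]
tcp_rot: [[-0.961, -0.277, -0.0], [-0.277, 0.961, 0.0], [-0.0, 0.0, -1.0]]
force: [1.0, -3.0, -0.2]
gripper_width: -0.0002
gripper_force: 1.1
```

Request:
servo_tool:
  series: [0, 0, 0, 0, 0.03, 0, 1, 0, 0, 0, 0, 0.06, 0, 1, 0, 0, 0, 0, 0.09, 0, 1, 0, 0, 0, 0, 0.12, 0, 1, 0, 0, 0, 0, 0.14, 0, 1, 0, 0, 0, 0, 0.14, 0, 1]

```text
time: 10.62
position: [0.5295, 0.1017, 0.1283]
tcp_rot: [[-0.961, -0.277, -0.0], [-0.277, 0.961, 0.0], [0.0, 0.0, -1.0]]
force: [1.2, -2.4, -0.1]
gripper_width: 0.0001
gripper_force: 1.1
```

Request:
servo_tool:
  series: [0, 0, 0, 0, 0.03, 0, 1, 0, 0, 0, 0, 0.06, 0, 1, 0, 0, 0, 0, 0.09, 0, 1, 0, 0, 0, 0, 0.12, 0, 1, 0, 0, 0, 0, 0.14, 0, 1, 0, 0, 0, 0, 0.14, 0, 1]

```text
time: 11.12
position: [0.5291, 0.103, 0.1283]
tcp_rot: [[-0.961, -0.277, -0.0], [-0.277, 0.961, -0.0], [0.0, -0.0, -1.0]]
force: [0.6, -2.1, -0.4]
gripper_width: 0.0
gripper_force: 1.1
```

Request:
servo_tool:
  series: [0, 0, 0, 0, 0.03, 0, 1, 0, 0, 0, 0, 0.06, 0, 1, 0, 0, 0, 0, 0.09, 0, 1, 0, 0, 0, 0, 0.12, 0, 1, 0, 0, 0, 0, 0.14, 0, 1, 0, 0, 0, 0, 0.14, 0, 1]

```text
time: 11.62
position: [0.5288, 0.1043, 0.1283]
tcp_rot: [[-0.961, -0.277, 0.0], [-0.277, 0.961, -0.0], [-0.0, -0.0, -1.0]]
force: [0.1, -2.8, -0.4]
gripper_width: 0.0005
gripper_force: 1.1
```

Request:
servo_tool:
  series: [0, 0, 0, 0, 0.03, 0, 1, 0, 0, 0, 0, 0.06, 0, 1, 0, 0, 0, 0, 0.09, 0, 1, 0, 0, 0, 0, 0.12, 0, 1, 0, 0, 0, 0, 0.14, 0, 1, 0, 0, 0, 0, 0.14, 0, 1]

```text
time: 12.12
position: [0.5287, 0.1046, 0.1283]
tcp_rot: [[-0.961, -0.276, 0.0], [-0.276, 0.961, -0.001], [0.0, -0.001, -1.0]]
force: [2.5, -5.8, -0.7]
gripper_width: 0.0
gripper_force: 2.7
```

End stop felt (~6 N total, tab stopped). Back off, lift, hover over the bar with the gripper part-open.

Request:
servo_tool:
  series: [0, 0, 0, 0, -0.5, 0, 1, 0, 0, 0, 0, -1, 0, 1, 0, 0, 0, 0, -1, -2, 1, 0, 0, 0, 0, -1, -4, 1, 0, 0, 0, 1, -3, -5, 0, 0, 0, 0, 2.5, -6, -5, -0.4, 0, 0, 0, 2.55, -9.1, -5, -0.4, 0, 0, 0, 2.55, -9.1, -5, -0.4, 0, 0, 0, 2.55, -9.1, -5, -0.4, 0, 0, 0, 2.55, -9.1, -5, -0.4, 0, 0, 0, 2.55, -9.1, -5, -0.4]

```text
time: 13.03
position: [0.529, 0.0128, 0.1782]
tcp_rot: [[-0.96, -0.279, -0.0], [-0.279, 0.96, 0.001], [-0.0, 0.001, -1.0]]
force: [-0.2, -0.7, -0.1]
gripper_width: 0.0598
gripper_force: 0.0
```

```bash
python3 - <<'E'
import h;h.rep()
from rig import camera
import cv2,pickle
c=camera("wrist");pickle.dump(c,open("w3.pkl","wb"))
cv2.imwrite("pics/w3c.png",cv2.resize(c["pixels"][90:290,200:440,::-1],None,fx=3,fy=3,interpolation=cv2.INTER_CUBIC))
E
```

```text
13.03 tcp box mm [-75.65   1.52 178.2 ] F box [-0.44 -0.63 -0.13] w 0.0598
```

View pics/w3c.png

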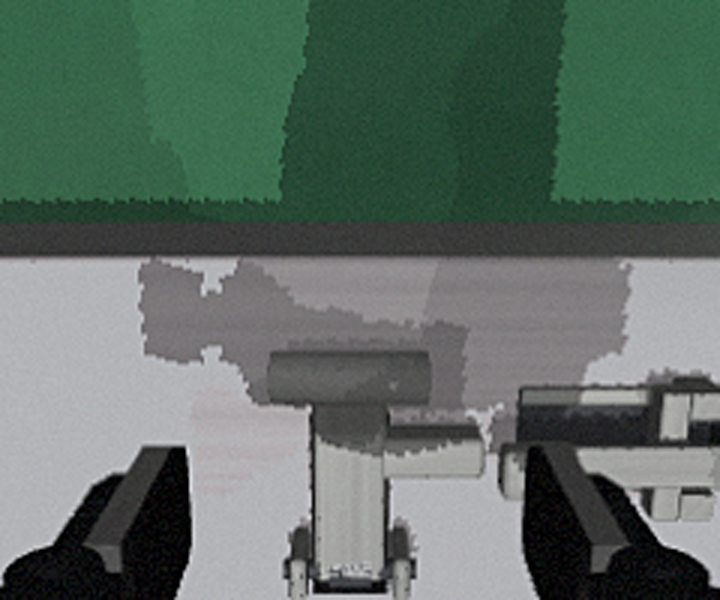

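Bar spans crop (268..430, 377), fingers' inner faces at 189 and 525; the blade head (x≥500) is clear of the lug (ends at 485).

```bash
python3 - <<'E'
import pickle; from h import *
c=pickle.load(open("w3.pkl","rb"));w=pickle.load(open("w1.pkl","rb"))
C=lambda q:np.array(q)/3-1/3+[200,90]
o=np.array([.60207,.03231,0]);R=Rz(.281)
for q in((268,378),(430,378),(349,377)):
    p=least_squares(lambda p:proj(c,[p[0],p[1],.1175])[0]-C(q),[.53,.02]).x; print((1e3*R.T@(np.r_[p,.1175]-o)).round(1))
P,e=tri([(c,C((349,377))),(w,np.array((133,86))/4-.375+[215,155])]);print((R.T@(P-o)).round(4),e)
E
```

```text
[-74.1 -21.3 117.5]
[-74.3  19.7 117.5]
[-74.5  -0.8 117.5]
[-0.0748 -0.0009  0.1191] 0.2528707682207596
```

Request:
servo_tool:
  series: [0, 0, 0, 0, -0.2, 3, -0.4, 0, 0, 0, 0, -0.2, 5, -0.4, 0, 0, 0, 0, -0.2, 6.5, -0.4, 0, 0, 0, 0, -0.2, 7.2, -0.4, 0, 0, 0, 0, -0.2, 7.2, -0.4, 0, 0, 0, 0, -0.2, 7.2, -0.2, 0, 0, 0, 0, -0.2, 7.2, 0.1, 0, 0, 0, 0, -0.2, 7.2, 0.4, 0, 0, 0, 0, -0.2, 7.2, 1, 0, 0, 0, 0, -0.2, 7.2, 1, 0, 0, 0, 0, -0.2, 7.2, 1, 0, 0, 0, 0, -0.2, 7.2, 1, 0, 0, 0, 0, -0.2, 7.2, 1]

```text
time: 14.17
position: [0.5298, 0.0109, 0.1076]
tcp_rot: [[-0.961, -0.278, 0.001], [-0.278, 0.961, 0.002], [-0.002, 0.001, -1.0]]
force: [-3.3, 4.4, 5.4]
gripper_width: 0.0383
gripper_force: 59.9
```

```bash
python3 - <<'E'
import h;h.rep()
import numpy as np
from rig import telemetry
s=telemetry.sense(); print(s["gripper_force"],s["torque"])
# bar path offsets (tool cm: dx=-boxx, dz=-z)
r=np.hypot(62,12);a0=np.arctan2(12,62)
print("latch");
for t in np.arange(0,1.36,.15): print(round(t,2),((-r*np.cos(a0+t)+62)/-10).round(2),((r*np.sin(a0+t)-12)/-10).round(2))
b=np.array([-115-r*np.cos(a0+1.35),20+r*np.sin(a0+1.35)])
b0=np.array([-177,32]); print("lid")
for t in np.arange(0,.95,.1):
    p=np.array([b[0]*np.cos(t)+b[1]*np.sin(t),b[1]*np.cos(t)-b[0]*np.sin(t)])-b0; print(round(t,2),(-p/10).round(2))
E
```

```text
14.17 tcp box mm [-75.38  -0.58 107.65] F box [-1.92  5.16  5.45] w 0.0383
59.86165523529053 [ 1.03282816  0.70956093 -0.22619518]
latch
0.0 -0.0 -0.0
0.15 -0.25 -0.91
0.3 -0.63 -1.78
0.45 -1.14 -2.58
0.6 -1.76 -3.29
0.75 -2.48 -3.9
0.9 -3.29 -4.4
1.05 -4.16 -4.78
1.2 -5.07 -5.01
1.35 -6.01 -5.11
lid
0.0 [-6.01 -5.11]
0.1 [-6.9  -6.24]
0.2 [-7.9  -7.27]
0.3 [-8.99 -8.19]
0.4 [-10.17  -9.01]
0.5 [-11.43  -9.7 ]
0.6 [-12.75 -10.26]
0.7 [-14.12 -10.69]
0.8 [-15.52 -10.97]
0.9 [-16.95 -11.12]
```

Request:
servo_tool:
  series: [0, 0, 0, 0, 0, -0.05, 1, 0, 0, 0, -0.02, 0, -0.1, 1, 0, 0, 0, -0.03, 0, -0.15, 1, 0, 0, 0, -0.04, 0, -0.2, 1, 0, 0, 0, -0.04, 0, -0.2, 1]

```text
time: 14.58
position: [0.53, 0.0109, 0.1087]
tcp_rot: [[-0.961, -0.278, 0.0], [-0.278, 0.961, 0.002], [-0.001, 0.002, -1.0]]
force: [-0.6, 4.9, -2.1]
gripper_width: 0.0382
gripper_force: 60.7
```

```bash
python3 -c "import h;h.rep()"
```

```text
14.58 tcp box mm [-75.22  -0.56 108.73] F box [ 0.82  4.88 -2.1 ] w 0.0382
```

Request:
servo_tool:
  series: [0, 0, 0, -0.01, 0, -0.05, 1, 0, 0, 0, -0.02, 0, -0.1, 1, 0, 0, 0, -0.03, 0, -0.15, 1, 0, 0, 0, -0.04, 0, -0.2, 1, 0, 0, 0, -0.04, 0, -0.2, 1]

```text
time: 15.0
position: [0.5303, 0.011, 0.1104]
tcp_rot: [[-0.961, -0.278, -0.0], [-0.278, 0.961, 0.002], [-0.0, 0.002, -1.0]]
force: [0.3, 4.4, -5.0]
gripper_width: 0.0383
gripper_force: 60.9
```

```bash
python3 -c "import h;h.rep()"
```

```text
15.0 tcp box mm [-74.86  -0.54 110.42] F box [ 1.5   4.11 -4.97] w 0.0383
```

Request:
servo_tool:
  series: [0, 0, 0, -0.01, 0, -0.05, 1, 0, 0, 0, -0.03, 0, -0.1, 1, 0, 0, 0, -0.05, 0, -0.15, 1, 0, 0, 0, -0.05, 0, -0.15, 1]

```text
time: 15.33
position: [0.5306, 0.0111, 0.1117]
tcp_rot: [[-0.961, -0.278, -0.001], [-0.278, 0.961, 0.002], [0.0, 0.002, -1.0]]
force: [0.7, 5.1, -7.0]
gripper_width: 0.0382
gripper_force: 61.1
```

```bash
python3 - <<'E'
import h;h.rep()
from rig import camera
import cv2,pickle
c=camera("wrist")
cv2.imwrite("pics/w4c.png",cv2.resize(c["pixels"][60:290,200:440,::-1],None,fx=2.5,fy=2.5,interpolation=cv2.INTER_CUBIC))
E
```

```text
15.33 tcp box mm [-74.58  -0.55 111.66] F box [ 2.05  4.73 -7.01] w 0.0382
```

View pics/w4c.png

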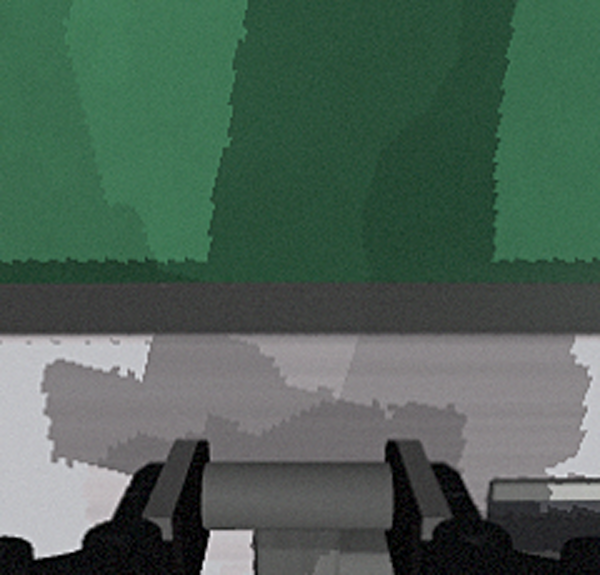

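Request:
servo_tool:
  series: [0, 2, 0, 0.03, 0, 0, 1, 0, 4, 0, 0.07, 0, 0, 1, 0, 4, 0, 0.07, 0, 0, 1, 0, 4, 0, 0.07, 0, 0, 1]

```text
time: 15.72
position: [0.5301, 0.0109, 0.112]
tcp_rot: [[-0.958, -0.278, -0.067], [-0.277, 0.961, -0.018], [0.069, 0.002, -0.998]]
force: [-2.5, 4.8, -1.2]
gripper_width: 0.0379
gripper_force: 62.8
```

```bash
python3 -c "import h;h.rep()"
```

```text
15.72 tcp box mm [-75.12  -0.56 112.05] F box [-1.09  5.3  -1.16] w 0.0379
```

Force fell when the tool turned along: the latch is free, the pinch carries torsion. Plan arc with some tool tilt.

```bash
cat >>h.py <<'E'
def bar(t,l):
    r=np.hypot(62,12);a=np.arctan2(12,62)+t
    b=np.array([-115-r*np.cos(a),20+r*np.sin(a)])
    p=np.array([b[0]*np.cos(l)+b[1]*np.sin(l),b[1]*np.cos(l)-b[0]*np.sin(l)])-[-177,32]
    return -p/10   # (dx,dz) grasp-time tool axes, cm
def tcp(t,l,tau):
    d=np.radians(tau); return bar(t,l)+[np.sin(d),np.cos(d)-1]
def plan(st,way,now=None):
    a=np.radians(st[2]); p0=tcp(*st) if now is None else np.array(now)
    for w in way:
        v=tcp(*w)-p0; c,s=np.cos(a),np.sin(a)
        print([0,round(w[2]-st[2],1),0,round(c*v[0]-s*v[1],2),0,round(s*v[0]+c*v[1],2),1])
E
python3 - <<'E'
from h import *
plan((.09,0,4),[(.09+.61*i/10,0,4+12*i/10) for i in range(1,11)],now=(-.06,-.55))
E
```

```text
[0, 1.2, 0, np.float64(-0.07), 0, np.float64(-0.38), 1]
[0, 2.4, 0, np.float64(-0.17), 0, np.float64(-0.75), 1]
[0, 3.6, 0, np.float64(-0.28), 0, np.float64(-1.11), 1]
[0, 4.8, 0, np.float64(-0.42), 0, np.float64(-1.46), 1]
[0, 6.0, 0, np.float64(-0.58), 0, np.float64(-1.8), 1]
[0, 7.2, 0, np.float64(-0.76), 0, np.float64(-2.13), 1]
[0, 8.4, 0, np.float64(-0.96), 0, np.float64(-2.45), 1]
[0, 9.6, 0, np.float64(-1.18), 0, np.float64(-2.76), 1]
[0, 10.8, 0, np.float64(-1.41), 0, np.float64(-3.05), 1]
[0, 12.0, 0, np.float64(-1.67), 0, np.float64(-3.33), 1]
```

Request:
servo_tool:
  series: [0, 1.2, 0, -0.07, 0, -0.38, 1, 0, 2.4, 0, -0.17, 0, -0.75, 1, 0, 3.6, 0, -0.28, 0, -1.11, 1, 0, 4.8, 0, -0.42, 0, -1.46, 1, 0, 4.8, 0, -0.42, 0, -1.46, 1]

```text
time: 16.13
position: [0.5351, 0.0123, 0.1257]
tcp_rot: [[-0.949, -0.278, -0.148], [-0.275, 0.961, -0.041], [0.154, 0.002, -0.988]]
force: [-1.0, 5.9, -5.0]
gripper_width: 0.0383
gripper_force: 62.0
```

```bash
python3 - <<'E'
from h import *
rep()
t=.09+.61*.4
plan((t,0,8.8),[(t+(.75-t)*i/8,0,8.8+9*i/8) for i in range(1,9)])
E
```

```text
16.13 tcp box mm [-69.88  -0.62 125.73] F box [ 0.63  5.94 -5.01] w 0.0383
[0, 1.1, 0, np.float64(-0.11), 0, np.float64(-0.3), 1]
[0, 2.2, 0, np.float64(-0.23), 0, np.float64(-0.6), 1]
[0, 3.4, 0, np.float64(-0.37), 0, np.float64(-0.89), 1]
[0, 4.5, 0, np.float64(-0.52), 0, np.float64(-1.17), 1]
[0, 5.6, 0, np.float64(-0.69), 0, np.float64(-1.44), 1]
[0, 6.8, 0, np.float64(-0.87), 0, np.float64(-1.7), 1]
[0, 7.9, 0, np.float64(-1.06), 0, np.float64(-1.95), 1]
[0, 9.0, 0, np.float64(-1.27), 0, np.float64(-2.19), 1]
```

Good, modest force. Continue.

Request:
servo_tool:
  series: [0, 1.1, 0, -0.11, 0, -0.3, 1, 0, 2.2, 0, -0.23, 0, -0.6, 1, 0, 3.4, 0, -0.37, 0, -0.89, 1, 0, 4.5, 0, -0.52, 0, -1.17, 1, 0, 5.6, 0, -0.69, 0, -1.44, 1, 0, 6.8, 0, -0.87, 0, -1.7, 1, 0, 7.9, 0, -1.06, 0, -1.95, 1, 0, 9, 0, -1.27, 0, -2.19, 1, 0, 9, 0, -1.27, 0, -2.19, 1]

```text
time: 16.88
position: [0.5487, 0.0164, 0.1448]
tcp_rot: [[-0.913, -0.278, -0.299], [-0.265, 0.961, -0.084], [0.31, 0.003, -0.951]]
force: [-6.1, 4.5, -5.0]
gripper_width: 0.038
gripper_force: 62.0
```

```bash
python3 - <<'E'
from h import *
rep()
from rig import telemetry
print(telemetry.sense()["joint_pos"].round(2),telemetry.sense()["torque"].round(2))
t=.75
plan((t,0,17.8),[(t+(1.3-t)*i/10,0,17.8+10*i/10) for i in range(1,11)])
E
```

```text
16.88 tcp box mm [-55.67  -0.48 144.83] F box [-4.62  6.01 -5.03] w 0.038
[ 0.    0.64 -0.19  1.54  0.15  1.28  1.62] [ 1.    0.85 -0.22]
[0, 1.0, 0, np.float64(-0.19), 0, np.float64(-0.27), 1]
[0, 2.0, 0, np.float64(-0.4), 0, np.float64(-0.54), 1]
[0, 3.0, 0, np.float64(-0.63), 0, np.float64(-0.79), 1]
[0, 4.0, 0, np.float64(-0.87), 0, np.float64(-1.03), 1]
[0, 5.0, 0, np.float64(-1.12), 0, np.float64(-1.25), 1]
[0, 6.0, 0, np.float64(-1.38), 0, np.float64(-1.46), 1]
[0, 7.0, 0, np.float64(-1.65), 0, np.float64(-1.65), 1]
[0, 8.0, 0, np.float64(-1.93), 0, np.float64(-1.83), 1]
[0, 9.0, 0, np.float64(-2.22), 0, np.float64(-1.99), 1]
[0, 10.0, 0, np.float64(-2.52), 0, np.float64(-2.13), 1]
```

Request:
servo_tool:
  series: [0, 1, 0, -0.19, 0, -0.27, 1, 0, 2, 0, -0.4, 0, -0.54, 1, 0, 3, 0, -0.63, 0, -0.79, 1, 0, 4, 0, -0.87, 0, -1.03, 1, 0, 5, 0, -1.12, 0, -1.25, 1, 0, 6, 0, -1.38, 0, -1.46, 1, 0, 7, 0, -1.65, 0, -1.65, 1, 0, 8, 0, -1.93, 0, -1.83, 1, 0, 9, 0, -2.22, 0, -1.99, 1, 0, 10, 0, -2.52, 0, -2.13, 1, 0, 10, 0, -2.52, 0, -2.13, 1, 0, 10, 0, -2.52, 0, -2.13, 1]

```text
time: 17.88
position: [0.5779, 0.0249, 0.1576]
tcp_rot: [[-0.848, -0.278, -0.452], [-0.247, 0.961, -0.128], [0.47, 0.003, -0.883]]
force: [-7.0, 5.3, -5.5]
gripper_width: 0.0378
gripper_force: 60.8
```

```bash
python3 - <<'E'
from h import *
rep()
t=27.8
plan((1.3,0,t),[(1.35,.9*i/16,t+16*i/16) for i in range(1,17)])
E
```

```text
17.88 tcp box mm [-25.32  -0.45 157.6 ] F box [-5.24  6.98 -5.51] w 0.0378
[0, 1.0, 0, np.float64(-0.38), 0, np.float64(-0.96), 1]
[0, 2.0, 0, np.float64(-0.54), 0, np.float64(-1.75), 1]
[0, 3.0, 0, np.float64(-0.74), 0, np.float64(-2.52), 1]
[0, 4.0, 0, np.float64(-0.98), 0, np.float64(-3.29), 1]
[0, 5.0, 0, np.float64(-1.27), 0, np.float64(-4.04), 1]
[0, 6.0, 0, np.float64(-1.6), 0, np.float64(-4.77), 1]
[0, 7.0, 0, np.float64(-1.97), 0, np.float64(-5.48), 1]
[0, 8.0, 0, np.float64(-2.37), 0, np.float64(-6.17), 1]
[0, 9.0, 0, np.float64(-2.82), 0, np.float64(-6.83), 1]
[0, 10.0, 0, np.float64(-3.3), 0, np.float64(-7.47), 1]
[0, 11.0, 0, np.float64(-3.82), 0, np.float64(-8.07), 1]
[0, 12.0, 0, np.float64(-4.37), 0, np.float64(-8.65), 1]
[0, 13.0, 0, np.float64(-4.95), 0, np.float64(-9.19), 1]
[0, 14.0, 0, np.float64(-5.56), 0, np.float64(-9.7), 1]
[0, 15.0, 0, np.float64(-6.2), 0, np.float64(-10.18), 1]
[0, 16.0, 0, np.float64(-6.86), 0, np.float64(-10.62), 1]
```

Request:
servo_tool:
  series: [0, 0.5, 0, -0.25, 0, -0.5, 1, 0, 1, 0, -0.38, 0, -0.96, 1, 0, 2, 0, -0.54, 0, -1.75, 1, 0, 3, 0, -0.74, 0, -2.52, 1, 0, 4, 0, -0.98, 0, -3.29, 1, 0, 4, 0, -0.98, 0, -3.29, 1]

```text
time: 18.38
position: [0.6022, 0.0318, 0.182]
tcp_rot: [[-0.814, -0.278, -0.51], [-0.237, 0.961, -0.145], [0.53, 0.003, -0.848]]
force: [-4.3, 5.8, -2.2]
gripper_width: 0.0373
gripper_force: 60.9
```

```bash
python3 - <<'E'
from h import *
rep()
t=31.8
plan((1.35,.225,t),[(1.35,.225+.675*i/13,t+12*i/13) for i in range(1,14)])
E
```

```text
18.38 tcp box mm [-7.0000e-02 -5.5000e-01  1.8201e+02] F box [-2.54  6.79 -2.17] w 0.0373
[0, 0.9, 0, np.float64(-0.21), 0, np.float64(-0.71), 1]
[0, 1.8, 0, np.float64(-0.46), 0, np.float64(-1.4), 1]
[0, 2.8, 0, np.float64(-0.75), 0, np.float64(-2.08), 1]
[0, 3.7, 0, np.float64(-1.07), 0, np.float64(-2.75), 1]
[0, 4.6, 0, np.float64(-1.43), 0, np.float64(-3.4), 1]
[0, 5.5, 0, np.float64(-1.81), 0, np.float64(-4.02), 1]
[0, 6.5, 0, np.float64(-2.23), 0, np.float64(-4.63), 1]
[0, 7.4, 0, np.float64(-2.69), 0, np.float64(-5.21), 1]
[0, 8.3, 0, np.float64(-3.17), 0, np.float64(-5.77), 1]
[0, 9.2, 0, np.float64(-3.67), 0, np.float64(-6.3), 1]
[0, 10.2, 0, np.float64(-4.21), 0, np.float64(-6.8), 1]
[0, 11.1, 0, np.float64(-4.77), 0, np.float64(-7.28), 1]
[0, 12.0, 0, np.float64(-5.35), 0, np.float64(-7.72), 1]
```

Request:
servo_tool:
  series: [0, 0.9, 0, -0.21, 0, -0.71, 1, 0, 1.8, 0, -0.46, 0, -1.4, 1, 0, 2.8, 0, -0.75, 0, -2.08, 1, 0, 3.7, 0, -1.07, 0, -2.75, 1, 0, 4.6, 0, -1.43, 0, -3.4, 1, 0, 5.5, 0, -1.81, 0, -4.02, 1, 0, 6.5, 0, -2.23, 0, -4.63, 1, 0, 7.4, 0, -2.69, 0, -5.21, 1, 0, 8.3, 0, -3.17, 0, -5.77, 1, 0, 9.2, 0, -3.67, 0, -6.3, 1, 0, 10.2, 0, -4.21, 0, -6.8, 1, 0, 11.1, 0, -4.77, 0, -7.28, 1, 0, 12, 0, -5.35, 0, -7.72, 1, 0, 12, 0, -5.35, 0, -7.72, 1, 0, 12, 0, -5.35, 0, -7.72, 1]

```text
time: 19.63
position: [0.6844, 0.0614, 0.2295]
tcp_rot: [[-0.852, -0.291, -0.436], [-0.239, 0.956, -0.172], [0.467, -0.043, -0.883]]
force: [0.2, 1.4, -4.2]
gripper_width: -0.0003
gripper_force: 0.0
```

```bash
python3 - <<'E'
import h;h.rep()
from rig import camera
import cv2,pickle
c=camera("scene");d=camera("wrist")
a=cv2.resize(c["pixels"][110:270,260:420,::-1],(400,400),interpolation=cv2.INTER_CUBIC)
b=cv2.resize(d["pixels"][0:400,120:520,::-1],(400,400))
cv2.imwrite("pics/s5.png",cv2.hconcat([a,b]))
E
```

```text
19.63 tcp box mm [ 87.14   5.11 229.55] F box [ 0.54  1.28 -4.17] w -0.0003
```

View pics/s5.png

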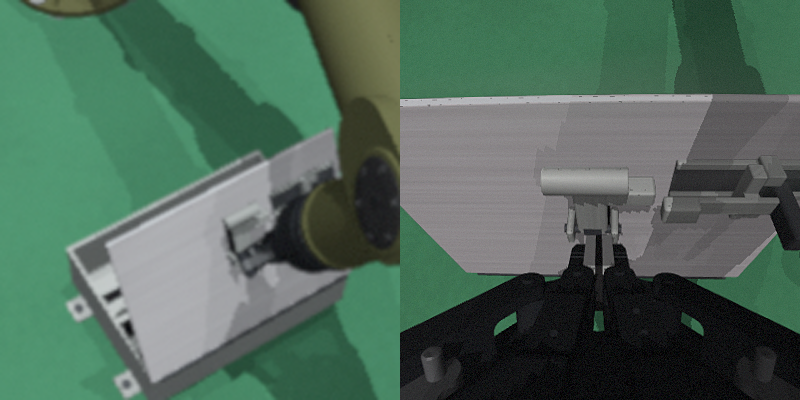

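The pads slipped off the bar near the end (gripper shut); the lid is visibly open: scene crop free corners at (108,243) and (330,130). Estimating the angles.

```bash
python3 - <<'E'
from h import *
from rig import camera,telemetry
import pickle
c=camera("scene");w=camera("wrist");pickle.dump((c,w),open("d5.pkl","wb"))
o=np.array([.60207,.03231,0]);R=Rz(.281)
def W(x,y,z): return np.array([[x,y,z]])@R.T+o
def rot(x,z,l): # x,z rel hinge
    return x*np.cos(l)+z*np.sin(l)+.1, z*np.cos(l)-x*np.sin(l)+.0855
fr=lambda u:(np.array(u)/2.5-.3+[260,110])
for l in np.arange(.4,1.4,.1):
    x,z=rot(-.2,.006,l); p=[proj(c,W(x,y,z))[0] for y in(-.14,.14)]
    e=proj(w,W(x,0,z))[0]
    print(round(l,1),[((q-[260,110])*2.5).round() for q in p],"wrist edge mid",e.round()-[120,0]+[400,0])
    for t in(.9,1.1,1.35):
        r=np.hypot(62,12);a=np.arctan2(12,62)+t
        bx,bz=rot((-115-r*np.cos(a))/1e3,(20+r*np.sin(a))/1e3,l)
        print("   latch",t,"bar wrist",(proj(w,W(bx,0,bz))[0]+[280,0]).round(),"scene",((proj(c,W(bx,0,bz))[0]-[260,110])*2.5).round())
print(telemetry.sense()["joint_pos"])
E
```

```text
0.4 [array([ 68., 223.]), array([271., 120.])] wrist edge mid [603.  62.]
   latch 0.9 bar wrist [600. 118.] scene [210. 199.]
   latch 1.1 bar wrist [600. 135.] scene [216. 207.]
   latch 1.35 bar wrist [600. 158.] scene [224. 219.]
0.5 [array([ 71., 221.]), array([277., 116.])] wrist edge mid [602.  57.]
   latch 0.9 bar wrist [599. 129.] scene [217. 203.]
   latch 1.1 bar wrist [599. 148.] scene [223. 212.]
   latch 1.35 bar wrist [599. 172.] scene [230. 224.]
0.6 [array([ 75., 220.]), array([284., 114.])] wrist edge mid [601.  54.]
   latch 0.9 bar wrist [598. 143.] scene [224. 208.]
   latch 1.1 bar wrist [598. 164.] scene [230. 217.]
   latch 1.35 bar wrist [598. 190.] scene [237. 230.]
0.7 [array([ 79., 221.]), array([291., 113.])] wrist edge mid [600.  54.]
   latch 0.9 bar wrist [597. 163.] scene [232. 214.]
   latch 1.1 bar wrist [597. 185.] scene [238. 225.]
   latch 1.35 bar wrist [598. 210.] scene [244. 238.]
0.8 [array([ 85., 224.]), array([299., 114.])] wrist edge mid [599.  56.]
   latch 0.9 bar wrist [596. 186.] scene [240. 222.]
   latch 1.1 bar wrist [596. 209.] sc
[... 626 characters left out ...]
ar wrist [594. 279.] scene [266. 253.]
   latch 1.1 bar wrist [595. 297.] scene [270. 264.]
   latch 1.35 bar wrist [596. 311.] scene [274. 276.]
1.2 [array([115., 252.]), array([339., 135.])] wrist edge mid [592. 122.]
   latch 0.9 bar wrist [594. 313.] scene [275. 265.]
   latch 1.1 bar wrist [595. 328.] scene [278. 276.]
   latch 1.35 bar wrist [596. 337.] scene [282. 288.]
1.3 [array([124., 264.]), array([351., 145.])] wrist edge mid [590. 158.]
   latch 0.9 bar wrist [593. 347.] scene [283. 278.]
   latch 1.1 bar wrist [595. 358.] scene [286. 288.]
   latch 1.35 bar wrist [596. 362.] scene [289. 299.]
[-0.33122732  0.99216872  0.57742872  0.71652236 -0.26386592  1.96263825
  1.91920698]
```

Lid ≈1.12 rad but the latch bar fell back towards the lid (joint 6 hit its limit and the grip slipped). Retreat clear of the lid, then redo the latch.

Request:
servo_tool:
  series: [0, -1, 0, 0, 0, -1, 1, 0, -3, 0, 0, 0, -2.5, 1, 0, -6, 0, 0, 0, -4.5, 1, 0, -10, 0, 0, 0, -6.5, 1, 0, -15, 0, 0, 0, -8.5, 1, 0, -20, 0, 0, 0, -10, 1, 0, -20, 0, 0, 0, -10, 0.5, 0, -20, 0, 0, 0, -10, -0.4, 0, -20, 0, 0, 0, -10, -0.4, 0, -20, 0, 0, 0, -10, -0.4]

```text
time: 20.67
position: [0.7281, 0.0764, 0.3193]
tcp_rot: [[-0.951, -0.286, -0.117], [-0.277, 0.957, -0.088], [0.137, -0.051, -0.989]]
force: [1.0, 0.6, -0.4]
gripper_width: 0.0481
gripper_force: 0.0
```

```bash
python3 - <<'E'
import h;h.rep()
from rig import camera,telemetry
import cv2,pickle
s=telemetry.sense();print(s["joint_pos"].round(3),s["tcp_rot"].round(3).tolist())
c=camera("scene");d=camera("top");w=camera("wrist");pickle.dump((c,d,w),open("d6.pkl","wb"))
f=lambda i,r,q:cv2.resize(i[r:r+150,q:q+150,::-1],(395,395),interpolation=cv2.INTER_CUBIC)
cv2.imwrite("pics/s6.png",cv2.hconcat([f(c["pixels"],120,270),cv2.resize(w["pixels"][0:400,120:520,::-1],(395,395))]))
E
```

```text
20.67 tcp box mm [133.33   7.4  319.25] F box [ 1.16  0.33 -0.4 ] w 0.0481
[-0.325  0.785  0.457  0.797 -0.229  1.73   1.864] [[-0.951, -0.286, -0.117], [-0.277, 0.957, -0.088], [0.137, -0.051, -0.989]]
```

View pics/s6.png

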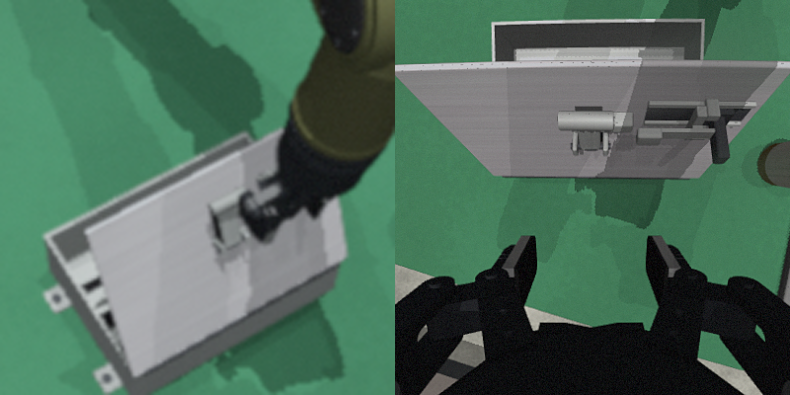

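View shows: in the wrist half the lid's free edge is at row ~64, hinge edge corners at (497,176) and (695,178), the bar at (558..613,121); gripper clear of everything. I'll fit lid and latch angles to those.

```bash
cat >>h.py <<'E'
o=np.array([.60207,.03231,0]);RB=Rz(.281)
def lidpt(x,y,z,l): # mm rel hinge, lid shut
    return np.array([x*np.cos(l)+z*np.sin(l)+100,y,z*np.cos(l)-x*np.sin(l)+85.5])/1e3
def W(p): return RB@p+o
def barpt(t,l,y=0):
    r=np.hypot(62,12);a=np.arctan2(12,62)+t; return lidpt(-115-r*np.cos(a),y,20+r*np.sin(a),l)
E
python3 - <<'E'
from h import *
import pickle
c,d,w=pickle.load(open("d6.pkl","rb"))
U=lambda q:(np.array(q)-[395,0])*400/395+[120,0]
S=lambda q:np.array(q)*150/395+[270,120]
obs=[(w,U((497,176)),lambda l,t:lidpt(0,-140,6,l)),(w,U((695,178)),lambda l,t:lidpt(0,140,6,l)),
(c,S((87,232)),lambda l,t:lidpt(-200,-140,6,l)),
(w,U((558,121)),lambda l,t:barpt(t,l,-20)),(w,U((613,121)),lambda l,t:barpt(t,l,20)),(w,U((722,104)),None)]
def f(v):
    r=[proj(k,W(g(*v)))[0]-u for k,u,g in obs if g]
    r.append([proj(w,W(lidpt(-200,0,6,v[0])))[0][1]-U((590,64))[1]]); return np.concatenate(r)
for x0 in((1.1,.2),(1.1,1.2),(.8,1.2)):
    q=least_squares(f,x0); print(q.x,q.cost,q.fun.round(1))
print("bar box mm",1e3*barpt(q.x[1],q.x[0]))
E
```

```text
[1.13314583 0.0628905 ] 16.01575999017849 [-2.3 -2.6  3.5 -1.7  0.6  0.1  1.7 -0.1  1.1  0.1 -0. ]
[1.13314582 0.06289052] 16.015759990178534 [-2.3 -2.6  3.5 -1.7  0.6  0.1  1.7 -0.1  1.1  0.1 -0. ]
[1.13314582 0.06289051] 16.015759990178047 [-2.3 -2.6  3.5 -1.7  0.6  0.1  1.7 -0.1  1.1  0.1 -0. ]
bar box mm [ 57.84864735   0.         260.22700249]
```

```bash
cat >>h.py <<'E'
from scipy.spatial.transform import Rotation as Ro
def des(bx,bz,tau,back=0,y=-.0005):
    a=np.radians(tau); z=np.array([-np.sin(a),0,-np.cos(a)]); yy=np.array([0,1.,0])
    R=RB@np.column_stack([np.cross(yy,z),yy,z]); return R,W(np.array([bx,y,bz])+(.011-back)*z)
def rel(R0,p0,R,p): return np.r_[np.degrees(Ro.from_matrix(R0.T@R).as_rotvec()).round(1),(100*R0.T@(p-p0)).round(2)].tolist()
E
python3 - <<'E'
from h import *
from rig import telemetry
s=telemetry.sense()
h=des(.0578,.2602,-20,.07);print(rel(s["tcp_rot"],s["position"],*h)); print(rel(*h,*des(.0578,.2602,-20)))
E
```

```text
[-2.9, -27.9, 0.9, 9.46, -0.69, 1.63]
[0.0, 0.0, 0.0, 0.0, 0.0, 7.0]
```

Request:
servo_tool:
  series: [-1, -7, 0, 2.5, -0.2, -0.5, -0.4, -2, -14, 0.5, 5, -0.4, 0, -0.4, -2.5, -21, 0.8, 7.5, -0.6, 1, -0.4, -2.9, -27.9, 0.9, 9.46, -0.69, 1.63, -0.4, -2.9, -27.9, 0.9, 9.46, -0.69, 1.63, -0.4, -2.9, -27.9, 0.9, 9.46, -0.69, 1.63, -0.4, -2.9, -27.9, 0.9, 9.46, -0.69, 1.63, -0.4, -2.9, -27.9, 0.9, 9.46, -0.69, 1.63, -0.4]

```text
time: 21.48
position: [0.6391, 0.0428, 0.3178]
tcp_rot: [[-0.902, -0.278, 0.331], [-0.261, 0.961, 0.096], [-0.344, 0.0, -0.939]]
force: [0.8, -0.4, -0.2]
gripper_width: 0.0599
gripper_force: 0.0
```

```bash
python3 - <<'E'
from h import *
rep()
from rig import telemetry
s=telemetry.sense();print(s["joint_pos"].round(2))
print(rel(s["tcp_rot"],s["position"],*des(.0578,.2602,-20)))
E
```

```text
21.48 tcp box mm [ 3.8430e+01 -2.1000e-01  3.1777e+02] F box [ 0.65 -0.57 -0.25] w 0.0599
[-0.38  0.31  0.44  1.67 -0.31  0.87  2.04]
[0.0, 0.1, 0.0, 0.17, -0.03, 7.17]
```

Request:
servo_tool:
  series: [0, 0, 0, 0.15, 0, 2.5, -0.4, 0, 0, 0, 0.15, 0, 4.5, -0.4, 0, 0, 0, 0.15, 0, 6, -0.4, 0, 0, 0, 0.15, 0, 7, -0.4, 0, 0, 0, 0.15, 0, 7.2, -0.4, 0, 0, 0, 0.15, 0, 7.2, -0.2, 0, 0, 0, 0.15, 0, 7.2, 0.1, 0, 0, 0, 0.15, 0, 7.2, 0.4, 0, 0, 0, 0.15, 0, 7.2, 1, 0, 0, 0, 0.15, 0, 7.2, 1, 0, 0, 0, 0.15, 0, 7.2, 1, 0, 0, 0, 0.15, 0, 7.2, 1]

```text
time: 22.48
position: [0.6612, 0.0491, 0.25]
tcp_rot: [[-0.901, -0.277, 0.332], [-0.26, 0.961, 0.096], [-0.346, 0.0, -0.938]]
force: [0.1, 2.1, 3.8]
gripper_width: 0.0383
gripper_force: 61.5
```

```bash
python3 - <<'E'
from h import *
rep()
N=14
R0,p0=des(*(barpt(.063,1.133)[[0,2]]),-20)
for i in range(1,N+1):
    u=i/N; b=barpt(.063+1.15*u,1.133-.13*u); print(rel(R0,p0,*des(b[0],b[2],-20+45*u)),(1e3*b).round(0))
E
```

```text
22.48 tcp box mm [ 61.49  -0.31 250.03] F box [0.66 1.96 3.82] w 0.0383
[0.0, 3.2, -0.0, -0.28, 0.0, 0.08] [ 61.   0. 261.]
[0.0, 6.4, -0.0, -0.55, 0.0, 0.19] [ 65.   0. 261.]
[0.0, 9.6, -0.0, -0.82, 0.0, 0.34] [ 68.   0. 260.]
[0.0, 12.9, -0.0, -1.07, 0.0, 0.51] [ 72.   0. 260.]
[0.0, 16.1, 0.0, -1.31, 0.0, 0.7] [ 76.   0. 259.]
[0.0, 19.3, 0.0, -1.53, -0.0, 0.93] [ 79.   0. 257.]
[0.0, 22.5, -0.0, -1.73, 0.0, 1.18] [ 82.   0. 256.]
[0.0, 25.7, -0.0, -1.91, 0.0, 1.45] [ 86.   0. 254.]
[0.0, 28.9, -0.0, -2.08, 0.0, 1.75] [ 89.   0. 251.]
[0.0, 32.1, -0.0, -2.22, 0.0, 2.07] [ 92.   0. 249.]
[0.0, 35.4, -0.0, -2.33, 0.0, 2.4] [ 95.   0. 246.]
[0.0, 38.6, -0.0, -2.42, 0.0, 2.75] [ 97.   0. 243.]
[0.0, 41.8, -0.0, -2.48, 0.0, 3.12] [100.   0. 239.]
[0.0, 45.0, -0.0, -2.52, -0.0, 3.5] [102.   0. 236.]
```

Request:
servo_tool:
  series: [0, 3.2, 0, -0.28, 0, 0.08, 1, 0, 6.4, 0, -0.55, 0, 0.19, 1, 0, 9.6, 0, -0.82, 0, 0.34, 1, 0, 12.9, 0, -1.07, 0, 0.51, 1, 0, 16.1, 0, -1.31, 0, 0.7, 1, 0, 19.3, 0, -1.53, 0, 0.93, 1, 0, 22.5, 0, -1.73, 0, 1.18, 1, 0, 22.5, 0, -1.73, 0, 1.18, 1, 0, 22.5, 0, -1.73, 0, 1.18, 1]

```text
time: 23.23
position: [0.6823, 0.0552, 0.2479]
tcp_rot: [[-0.96, -0.278, -0.034], [-0.278, 0.961, -0.01], [0.035, -0.0, -0.999]]
force: [-3.5, 4.0, 21.5]
gripper_width: 0.0383
gripper_force: 63.2
```

```bash
python3 - <<'E'
from h import *
rep()
from rig import telemetry
s=telemetry.sense();print(s["joint_pos"].round(2),s["gripper_force"])
N=9
b=barpt(.063+.575,1.133-.065);R0,p0=des(b[0],b[2],2.5)
print(rel(s["tcp_rot"],s["position"],R0,p0))
for i in range(1,N+1):
    u=.5+.5*i/N; b=barpt(.063+1.15*u,1.133-.13*u); print(rel(R0,p0,*des(b[0],b[2],2.5+22*i/N)),(1e3*b).round(0))
E
```

```text
23.23 tcp box mm [ 83.46  -0.3  247.89] F box [-2.26  4.78 21.45] w 0.0383
[-0.35  0.65  0.45  1.26 -0.26  1.33  1.95] 63.23458671569824
[-0.0, 0.5, 0.1, 0.15, -0.02, 0.32]
[0.0, 2.4, 0.0, -0.22, 0.0, 0.14] [ 85.   0. 254.]
[-0.0, 4.9, 0.0, -0.42, 0.0, 0.3] [ 87.   0. 252.]
[-0.0, 7.3, 0.0, -0.63, 0.0, 0.47] [ 90.   0. 251.]
[0.0, 9.8, 0.0, -0.82, 0.0, 0.66] [ 92.   0. 249.]
[-0.0, 12.2, 0.0, -1.0, 0.0, 0.87] [ 94.   0. 246.]
[0.0, 14.7, 0.0, -1.18, -0.0, 1.09] [ 96.   0. 244.]
[-0.0, 17.1, 0.0, -1.34, 0.0, 1.33] [ 98.   0. 241.]
[-0.0, 19.6, 0.0, -1.49, 0.0, 1.59] [100.   0. 238.]
[0.0, 22.0, 0.0, -1.63, 0.0, 1.85] [102.   0. 236.]
```

Request:
servo_tool:
  series: [0, 2.4, 0, -0.25, 0, 0.08, 1, 0, 4.9, 0, -0.5, 0, 0.2, 1, 0, 7.3, 0, -0.7, 0, 0.4, 1, 0, 9.8, 0, -0.88, 0, 0.6, 1, 0, 12.2, 0, -1.05, 0, 0.82, 1, 0, 12.2, 0, -1.05, 0, 0.82, 1]

```text
time: 23.73
position: [0.6906, 0.0576, 0.2369]
tcp_rot: [[-0.93, -0.278, -0.242], [-0.269, 0.961, -0.071], [0.252, -0.0, -0.968]]
force: [-1.3, 3.6, 15.8]
gripper_width: 0.0377
gripper_force: 64.3
```

```bash
python3 - <<'E'
from h import *
rep()
from rig import telemetry
s=telemetry.sense();print(s["joint_pos"].round(2),s["gripper_force"])
z=RB.T@s["tcp_rot"][:,2]; b=1e3*RB.T@(s["position"]-o)-11*z
print("bar",b,"tilt",np.degrees(np.arctan2(-z[0],-z[2])))
q=least_squares(lambda v:1e3*(barpt(*v)[[0,2]])-b[[0,2]],[.8,1.05]);print("latch,lid",q.x,q.cost)
E
```

```text
23.73 tcp box mm [ 92.11  -0.28 236.93] F box [-0.22  3.81 15.77] w 0.0377
[-0.31  0.81  0.45  0.98 -0.24  1.65  1.91] 64.26299214363098
bar [ 94.88264293  -0.27768449 247.57843846] tilt 14.618623513847652
latch,lid [0.92205054 1.04686862] 0.0
```

```bash
python3 - <<'E'
from h import *
b=barpt(.063+1.15*7/9*1,1.133-.13*7/9);R0,p0=des(b[0],b[2],14.7)
u=.5+.5*5/9;b=barpt(.063+1.15*u,1.133-.13*u);R0,p0=des(b[0],b[2],14.7)
for i in range(1,9):
    k=i/8; b=barpt(.063+1.15*u+(1.25-.063-1.15*u)*k,1.133-.13*u+(1.0-1.133+.13*u)*k); print(rel(R0,p0,*des(b[0],b[2],14.7+4*k)),(1e3*b).round(0))
E
```

```text
[0.0, 0.5, -0.0, -0.14, 0.0, 0.1] [ 96.   0. 245.]
[0.0, 1.0, -0.0, -0.29, -0.0, 0.21] [ 97.   0. 243.]
[0.0, 1.5, 0.0, -0.43, 0.0, 0.32] [ 98.   0. 242.]
[0.0, 2.0, -0.0, -0.56, -0.0, 0.44] [ 99.   0. 240.]
[0.0, 2.5, 0.0, -0.7, 0.0, 0.57] [100.   0. 239.]
[0.0, 3.0, 0.0, -0.83, -0.0, 0.7] [101.   0. 237.]
[0.0, 3.5, -0.0, -0.95, 0.0, 0.84] [102.   0. 236.]
[0.0, 4.0, 0.0, -1.08, 0.0, 0.98] [103.   0. 234.]
```

Request:
servo_tool:
  series: [0, 0.5, 0, -0.14, 0, 0.1, 1, 0, 1, 0, -0.29, 0, 0.21, 1, 0, 1.5, 0, -0.43, 0, 0.32, 1, 0, 2, 0, -0.56, 0, 0.44, 1, 0, 2.5, 0, -0.7, 0, 0.57, 1, 0, 3, 0, -0.83, 0, 0.7, 1, 0, 3.5, 0, -0.95, 0, 0.84, 1, 0, 4, 0, -1.08, 0, 0.98, 1, 0, 4, 0, -1.08, 0, 0.98, 1]

```text
time: 24.48
position: [0.6976, 0.0597, 0.2248]
tcp_rot: [[-0.911, -0.278, -0.306], [-0.263, 0.961, -0.088], [0.318, 0.0, -0.948]]
force: [0.1, 2.8, 11.2]
gripper_width: 0.0383
gripper_force: 63.6
```

```bash
python3 - <<'E'
from h import *
rep()
from rig import telemetry
s=telemetry.sense();print(s["joint_pos"].round(2),s["gripper_force"])
z=RB.T@s["tcp_rot"][:,2]; b=1e3*RB.T@(s["position"]-o)-11*z
print("bar",b,"tilt",np.degrees(np.arctan2(-z[0],-z[2])))
q=least_squares(lambda v:1e3*(barpt(*v)[[0,2]])-b[[0,2]],[.8,1.05]);print("latch,lid",q.x,q.cost)
E
```

```text
24.48 tcp box mm [ 9.9390e+01 -1.7000e-01  2.2477e+02] F box [ 0.91  2.65 11.2 ] w 0.0383
[-0.3   0.88  0.44  0.88 -0.24  1.74  1.9 ] 63.56132984161377
bar [ 1.02890328e+02 -1.68153370e-01  2.35197993e+02] tilt 18.546676895567163
latch,lid [1.21982403 1.0077622 ] 0.0
```

Request:
servo_tool:
  series: [0, 0, 0, 0, 0, -0.1, 1, 0, 0, 0, 0, 0, -0.2, 1, 0, 0, 0, 0, 0, -0.2, 0.5, 0, 0, 0, 0, 0, -0.2, 0, 0, 0, 0, 0, 0, -0.2, -0.3, 0, 0, 0, 0, 0, -0.2, -0.4, 0, 0, 0, 0, 0, -0.2, -0.4, 0, 0, 0, 0, 0, -0.2, -0.4, 0, 0, 0, 0, 0, -1, -0.4, 0, 0, 0, 0, 0, -2.5, -0.4, 0, 0, 0, 0, 0, -4.5, -0.4, 0, 0, 0, 0, 0, -7, -0.4, 0, 0, 0, 0, 0, -8, -0.4, 0, 0, 0, 0, 0, -8, -0.4]

```text
time: 25.65
position: [0.7192, 0.0664, 0.2976]
tcp_rot: [[-0.914, -0.278, -0.295], [-0.265, 0.96, -0.085], [0.308, 0.0, -0.952]]
force: [-0.1, 1.3, 0.7]
gripper_width: 0.0595
gripper_force: 0.0
```

```bash
python3 - <<'E'
from h import *
rep()
from rig import camera
import pickle,cv2
w=camera("wrist");c=camera("scene");pickle.dump((c,w),open("d7.pkl","wb"))
for n,p in dict(bar=barpt(1.22,1.0),free=lidpt(-200,0,6,1.0),hinge=lidpt(0,0,6,1.0)).items(): print(n,proj(w,W(p))[0].round())
# numeric profile: brightness column down image through left part of lid & bar
g=cv2.cvtColor(w["pixels"],cv2.COLOR_RGB2HSV)
for y in(-100,-60,60,0):
    best=[]
    for t in range(0,1):
        a=proj(w,W(lidpt(-150,y,6,1.0)))[0]; x=int(round(a[0])); print(y,x,[(r,int(g[r,x,1]),int(g[r,x,2])) for r in range(0,260,6)])
E
```

```text
25.65 tcp box mm [121.97   0.31 297.55] F box [0.24 1.29 0.74] w 0.0595
bar [319. 212.]
free [319.  66.]
hinge [319. 214.]
-100 204 [(0, 124, 123), (6, 114, 125), (12, 112, 127), (18, 124, 119), (24, 113, 122), (30, 118, 123), (36, 119, 120), (42, 119, 124), (48, 117, 122), (54, 124, 119), (60, 113, 122), (66, 9, 191), (72, 3, 152), (78, 6, 159), (84, 5, 163), (90, 3, 154), (96, 5, 157), (102, 3, 156), (108, 5, 152), (114, 7, 142), (120, 7, 146), (126, 6, 157), (132, 5, 157), (138, 3, 155), (144, 7, 153), (150, 6, 158), (156, 3, 157), (162, 6, 157), (168, 6, 159), (174, 8, 158), (180, 6, 162), (186, 6, 158), (192, 12, 155), (198, 6, 157), (204, 12, 170), (210, 122, 117), (216, 121, 122), (222, 119, 120), (228, 115, 118), (234, 121, 122), (240, 113, 124), (246, 116, 125), (252, 118, 125), (258, 125, 118)]
-60 250 [(0, 114, 128), (6, 119, 122), (12, 119, 122), (18, 123, 124), (24, 126, 119), (30, 119, 122), (36, 125, 118), (42, 117, 124), (48, 124, 117), (54, 120, 123), (60, 129, 121), (66, 6, 171), (72, 7, 138), (78, 5, 145), (84, 7, 142), (90, 2, 142), (96, 11, 143), (102, 5, 145), (
[... 1038 characters left out ...]
, 11, 70), (258, 255, 6)]
0 319 [(0, 110, 111), (6, 116, 110), (12, 118, 108), (18, 129, 107), (24, 113, 108), (30, 114, 105), (36, 124, 107), (42, 128, 106), (48, 115, 102), (54, 112, 105), (60, 104, 105), (66, 5, 150), (72, 4, 138), (78, 5, 141), (84, 7, 142), (90, 7, 140), (96, 5, 141), (102, 6, 138), (108, 6, 138), (114, 9, 142), (120, 12, 44), (126, 21, 74), (132, 19, 68), (138, 20, 64), (144, 16, 64), (150, 23, 78), (156, 21, 73), (162, 5, 101), (168, 9, 85), (174, 18, 85), (180, 11, 91), (186, 2, 106), (192, 11, 111), (198, 8, 96), (204, 4, 121), (210, 4, 127), (216, 7, 69), (222, 107, 79), (228, 109, 82), (234, 127, 84), (240, 115, 82), (246, 113, 79), (252, 124, 84), (258, 114, 76)]
```

```bash
python3 - <<'E'
from h import *
import pickle,cv2
c,w=pickle.load(open("d7.pkl","rb"))
for t in(.06,.5,.9,1.05,1.22,1.35): print(t,[proj(w,W(barpt(t,1.0,y)))[0].round(0).tolist() for y in(-20,20)])
for l in(.9,1,1.1): print(l,proj(w,W(lidpt(-200,-40,6,l)))[0].round(1),proj(w,W(lidpt(0,-40,6,l)))[0].round(1))
g=cv2.cvtColor(w["pixels"],cv2.COLOR_RGB2GRAY)
for r in range(56,236,4): print(r,g[r:r+2,275:366:5].mean(0).astype(int).tolist())
E
```

```text
0.06 [[292.0, 119.0], [347.0, 119.0]]
0.5 [[291.0, 156.0], [347.0, 156.0]]
0.9 [[292.0, 190.0], [346.0, 190.0]]
1.05 [[292.0, 201.0], [346.0, 201.0]]
1.22 [[293.0, 212.0], [345.0, 212.0]]
1.35 [[294.0, 218.0], [344.0, 218.0]]
0.9 [267.2  52.7] [287.9 214.1]
1 [264.   66.1] [287.9 214.4]
1.1 [260.9  83.8] [287.9 214.6]
56 [92, 92, 91, 91, 89, 92, 87, 90, 91, 89, 90, 92, 99, 102, 100, 78, 77, 72, 72]
60 [80, 76, 74, 81, 74, 79, 81, 82, 84, 84, 81, 82, 92, 87, 89, 72, 65, 63, 63]
64 [188, 189, 186, 185, 185, 183, 186, 183, 182, 180, 179, 178, 117, 118, 119, 141, 140, 139, 138]
68 [140, 140, 137, 142, 137, 140, 137, 138, 139, 136, 137, 139, 102, 102, 106, 111, 109, 111, 109]
72 [138, 138, 136, 137, 139, 139, 136, 136, 136, 137, 138, 133, 99, 100, 110, 111, 111, 108, 108]
76 [139, 138, 136, 138, 139, 139, 134, 137, 137, 136, 135, 131, 96, 97, 109, 111, 106, 105, 105]
80 [140, 141, 141, 141, 140, 138, 139, 141, 140, 139, 138, 140, 100, 106, 110, 107, 111, 109, 106]
84 [142, 143, 143, 140, 140, 142, 142, 140, 137, 143, 136, 139, 102, 112, 111, 111, 113, 111, 113]
88 [139, 140, 134, 137, 134
[... 2750 characters left out ...]
38, 139, 140, 136, 162, 163, 163, 124, 121, 122, 122, 124, 125, 121, 88, 104, 106, 108, 104]
208 [144, 143, 139, 138, 182, 182, 183, 127, 132, 133, 134, 134, 136, 138, 90, 101, 104, 102, 103]
212 [140, 138, 138, 140, 141, 141, 145, 111, 105, 108, 109, 109, 112, 113, 101, 110, 114, 110, 102]
216 [80, 80, 75, 79, 58, 58, 70, 68, 56, 53, 54, 60, 59, 57, 60, 66, 60, 56, 56]
220 [86, 89, 97, 58, 60, 65, 60, 62, 65, 65, 65, 61, 63, 61, 56, 59, 59, 55, 62]
224 [82, 98, 95, 61, 63, 61, 63, 61, 58, 59, 60, 61, 64, 61, 58, 58, 58, 61, 58]
228 [91, 104, 101, 64, 62, 62, 67, 68, 68, 69, 67, 60, 59, 64, 70, 63, 68, 61, 60]
232 [89, 101, 105, 67, 57, 57, 70, 69, 71, 68, 63, 59, 62, 58, 59, 64, 70, 59, 58]
```

The bar is centred at row ~209, so the latch is at about 1.17 rad. The free edge at row ~63 puts the lid at about 0.98 rad, and the gripper is clear.

```bash
python3 -c "
from rig import ticket
print(ticket.close_job())"
```

```text
the job is handed in; nothing more can be done
None
```

I handed the job in with the tab slid to its end stop (about 6 N felt), the lid open about 0.98 rad, the latch up at about 1.17 rad and the gripper clear, but no verdict came back. Problems: my grip slipped once as joint 6 reached its limit (it read 1.9626 against 1.96), so I raised the latch a second time. I also viewed 11 pictures against the limit of 10.

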